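# Mesh the beater with the mixer drive and hold it home

### The job

Take the paddle beater with the orange grip out of its rest and set it on the drive coupling in the mixer's bowl: turn it until its cross-shaped stem meshes with the four lugs, and push it all the way home so that its flange sits on the lugs. A spring pin in the coupling pushes it back up, so finish while still holding the beater pressed fully home; do not let go. Leave the whisk and the other loose things where they are.

Things in the scene. Friction and masses are not known exactly. Their poses are not given: they have to be found in the camera images.
- beater: Grey plastic paddle beater, 0.25 kg (+-30 %), upright in its rest. Origin: centre of the underside of its flange (44 mm diameter, 8 mm thick); z up. Hub above the flange 34 mm, tapering to 24 mm. Paddles stand out along +x and -x to 65 mm from the axis, z = -14 to 30 mm. Same after a half turn; meshes at every quarter turn.
- beater_grip (a point): Centre of the beater's orange grip block, 70 mm above the beater's origin, axes as the beater's. The block is 44 mm along x, 26 mm along y (pinch it across y), 40 mm high.
- stem_tip (a point): Lowest point of the beater's steel stem, 29 mm below the flange. The stem: a cross of two vanes along the beater's x and y, 28 mm tip to tip, 6 mm thick, reaching 16 mm below the flange (tapering to 3 mm over the last 6 mm), then a round-nosed pilot of 9 mm diameter to this point.
- rest_a: Fixed rest that holds the beater: black base 75 x 75 x 6 mm with a grey tube, 52 mm outside and 34 mm inside diameter; the beater's flange lies on its rim at z = 45 mm. Origin: centre of its underside, on the table. The beater lifts straight out (29 mm of stem in the tube).
- mixer: Mixer fixed to the table: grey motor base 200 x 220 mm, dial facing -x, with an aluminium bowl on top, inner radius 76 mm at its floor (z = 70 mm), 96 mm at its rim (z = 125 mm). Origin: centre of its underside.
- coupling (a point): Centre of the coupling in the bowl, level with its lug tops, z = 100 mm. Four white lugs 11 x 11 x 30 mm leave a cross slot 8.4 mm wide. The slots' angle differs each time and is NOT given by this frame: see it from above, or feel for it by turning. The tapered tips enter up to 10 degrees off, the full vanes within 4. A brake holds it to 0.8 N m. Home: beater origin here.
- pin (a joint): Red spring pin in the coupling's centre, top 20 mm below the lug tops; m, 0 = up, about 0.009 with the beater home. The pilot enters at any angle; unmeshed vanes stop on the lugs 16 mm above home; the pilot meets the pin 9 mm above home. The pin pushes up with 4.5 N there, 9 N at home, more than the beater weighs.
- whisk: Wire whisk, 112 mm tall above its flange, 56 mm diameter, in a like rest beside the beater: to be left alone. Origin: centre of its flange's underside.
- sauce_bottle: Yellow sauce bottle, 56 mm diameter, 170 mm tall, loose, to be left alone. Origin: centre of its underside.
- dip_bowl: Black bowl, 110 mm diameter, 45 mm tall, loose, to be left alone. Origin: centre of its underside.
- spoon: Spoon lying on the table, loose, to be left alone.
- spice_jar: Amber jar, 52 mm diameter, 90 mm tall, loose, to be left alone. Origin: centre of its underside.
- ramekin: White cup, 72 mm diameter, 45 mm tall, loose, to be left alone. Origin: centre of its underside.
Mind the look-alikes: they are no part of the job. Leave any red look-alike of the beater alone. Leave any purple look-alike of the rest_a alone.

How it is judged:
By the outcome, as a careful person would: the job done as asked, in the order asked, and still so for the second after the job is handed in, while the arm keeps its last pose, push and grip.
It also fails if it takes over 58 s, if anything falls off the work surface, if the arm or the gripper's body presses on something with over 40 N, if the wrist force passes 120 N, or if a joint passes its speed limit or range.

### The arm

A 6-joint arm with a two-finger parallel gripper is mounted at the origin on the work surface. World frame = base frame: x ahead of the robot, y to its left, z up, the work surface at z = 0. Lengths are in m, angles in rad, forces in N, time in s.
With the tool pointing down it reaches from about 0.225 to 0.875 m from the base axis. Payload 3.4 kg.
Tool frame: the origin (TCP) lies between the finger pads; the fingertips stand 11 mm ahead of it and the grasp point (between the pads) lies 8 mm behind it; z points along the fingers, y is the line along which they close (so a half turn about z gives the same grasp; the last joint's range is limited). The gripper opens to 85 mm and grips with 20 to 120 N. Pads are 22 mm wide; open, the fingers measure 114 mm over their backs; the gripper's body (76 mm by 85 mm) begins 54 mm behind the grasp point. The pads swing forward as they close: fully open they stand 13 mm farther back than shut.
Start: joints at [1.01, 0.276, 1.505, -0, 1.361, -0.121], TCP at [0.245, 0.52, 0.242] pointing down, gripper open.
Joint ranges: [-2.89, 2.89], [-0.75, 2.08], [0.22, 2.7], [-1.18, 4.32], [0.11, 2.71], [-2.7, 2.7]. Speed limits (rad/s): [2.57, 2.57, 3.14, 3.14, 3.14, 3.14].

### API

Orientations are given as a unit quaternion [w, x, y, z].
In Python, from rig import manip, imaging gives the robot as it stands. The module is installed in compiled form; this text tells all that it offers.
- The arm moves only by the tool jog_arm, never from a script. Its argument "deltas" is one flat list of numbers, 7 for each row, row after row: the turn, a rotation vector about the world's x, y, z in degrees, then the shift along the world's x, y, z in mm, then the opening, from 0 (shut) to 1 (fully open). In form: [ax, ay, az, tx, ty, tz, gripper, ax, ay, az, tx, ty, tz, gripper, ...]. A call has 1 to 20 rows; each row is the pose to reach, as a shift and turn from the pose commanded when the call began; what a row does not reach only later rows make up. A row lasts 1/10 s, in which the tool goes at most 50 mm and 8.59 degrees, less where a joint would pass 70% of its speed; a pose out of reach is approached as far as the arm can. A call with a gripper value outside its range is refused whole. The fingers move at their own pace and stop on an object; "grip_force" is the grip in N (left out, the last holds). Time passes only in rows, so rows that repeat a pose let the fingers close. It gives the time, the measured TCP pose, the force, the opening and the grip force at its end, in the units of the state.
- manip.get_state(): the state, without advancing time (a new reading comes with each control period).
- imaging.get_image(name): name is "scene" or "top" or "wrist"; returns the picture (400x640x3 uint8, blue, green, red); there is no depth.
- imaging.calibration(name): a dict with "mtx" (3x3 intrinsics, pixels), "cam_to_world" (4x4, takes a point from camera to world coordinates). Camera axes: x right, y down, z forward; pixel columns grow to the right and rows downward; lengths in m; the calibration is good to about 2 mm. The wrist camera is an equidistant fisheye: a pixel r from the principal point sees the ray r / f radians off the axis. A picture is of the moment at which its call begins: read the wrist's pose just before it. calibration takes no time and is no camera call; for the wrist camera it gives the pose at the moment of the call.
- manip.sign_off(): hands the job in; it is judged then, once.
The state is a dict: "clock": time; "qpos": joint angles; "qd": joint speeds; "effort": joint torques, N m; "position": TCP position; "ee_rot": TCP orientation; "contact_force": force on the tool from outside, world axes, zero at the start; "moment": the same for the moment, N m; "width": finger opening in m; "gripper_force": force on a finger pad.
Only numpy, scipy, OpenCV 4.12 (cv2) and the standard library are available. Lean on these libraries where they do the work, as an engineer would, in place of code of your own. Each camera call takes 0.05 s, during which the arm holds its last target. There are 200 camera calls.

## Working session

There is one attempt and no reset: what is moved stays moved. The work goes in short steps, Python scripts to look and compute and a tool call to move; the robot and the scene stay as the last step left them, time stands still between calls to the robot, and variables do not carry over. Pictures are saved under pics/ and viewed, at most 10 in all, crops included, and the job is handed in when it is done.

Besides the shell and the picture viewer there is one more tool, called after "Emit:" as name(argument=value, ...), one argument or row to a line, values as JSON. jog_arm: Moves the arm, as the interface text tells. Its arguments: {"type":"object","properties":{"deltas":{"type":"array"},"grip_force":{"type":"number"}},"required":["deltas"]}

```bash
mkdir -p pics; cat > h.py <<'E'
import numpy as np, cv2
from rig import manip, imaging
def ray(name,u,v,cal=None):
    c=cal or imaging.calibration(name); K=np.array(c["mtx"]); T=np.array(c["cam_to_world"])
    x=(u-K[0,2])/K[0,0]; y=(v-K[1,2])/K[1,1]
    if name=="wrist":
        r=np.hypot(x,y); s=np.sin(r)/r if r>1e-9 else 1; d=np.array([x*s,y*s,np.cos(r)])
    else: d=np.array([x,y,1.])
    return T[:3,3], T[:3,:3]@d
def onz(name,u,v,z,cal=None):
    o,d=ray(name,u,v,cal); return o+d*(z-o[2])/d[2]
E
python3 - <<'E'
from h import *
s=manip.get_state(); print(s)
for n in ["scene","top","wrist"]:
    im=imaging.get_image(n); cv2.imwrite(f"pics/{n}0.png",im); c=imaging.calibration(n); print(n,np.round(c["mtx"],1).tolist(),np.round(c["cam_to_world"],3).tolist())
E
```

```text
{'clock': 0.0, 'qpos': array([ 1.00999415e+00,  2.76595828e-01,  1.50616717e+00, -4.68877418e-06,
        1.36067923e+00, -1.21032970e-01]), 'qd': array([-0.00083888, -0.00016236, -0.00111857, -0.00069005,  0.00078147,
       -0.00027502]), 'effort': array([-2.11427810e-03, -4.16764212e+01, -2.45805341e+01, -6.07610968e-05,
        1.11930905e-02, -2.03938242e-05]), 'position': array([0.24454086, 0.51983541, 0.24142565]), 'ee_rot': array([-3.07043478e-04,  2.18116433e-01,  9.75922316e-01, -8.72329071e-04]), 'contact_force': array([-0.24365407, -0.00049026, -0.13170654]), 'moment': array([-0.03606503,  0.01283342, -0.00623686]), 'gripper_force': 0.0, 'width': 0.0852168408806915}
scene [[453.4, 0.0, 324.2], [0.0, 453.4, 192.5], [0.0, 0.0, 1.0]] [[-0.556, 0.685, -0.47, 1.044], [0.831, 0.467, -0.302, 0.341], [0.013, -0.559, -0.829, 1.057], [0.0, 0.0, 0.0, 1.0]]
top [[458.8, 0.0, 310.1], [0.0, 458.8, 197.5], [0.0, 0.0, 1.0]] [[0.011, -0.989, 0.149, 0.292], [-1.0, -0.01, 0.007, -0.043], [-0.005, -0.149, -0.989, 1.339], [0.0, 0.0, 0.0, 1.0]]
wrist [[309.7, 0.0, 323.8], [0.0, 309.7, 198.7], [0.0, 0.0, 1.0]] [[0.426, 0.856, 0.293, 0.169], [0.905, -0.402, -0.139, 0.555], [-0.001, 0.324, -0.946, 0.374], [0.0, 0.0, 0.0, 1.0]]
```

View pics/top0.png

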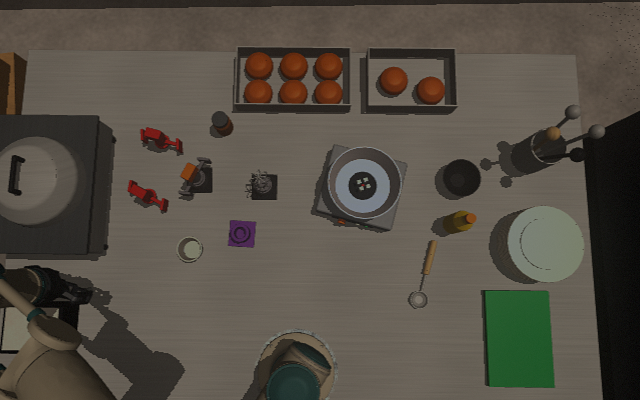

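View pics/scene0.png

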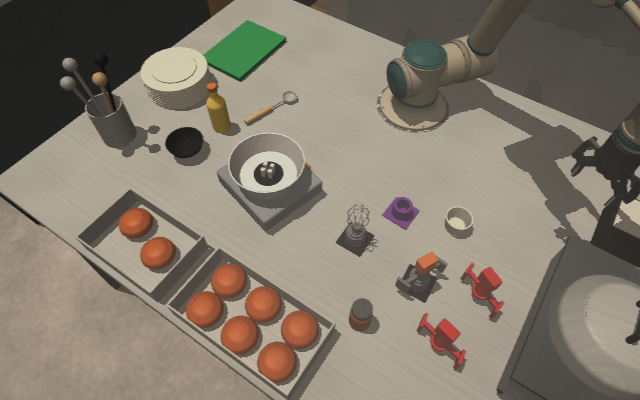

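The top view shows the orange grip near (189,173), the whisk near (262,184) and the coupling lugs near (362,184). The scene view shows the grip near (428,262). Two red look-alikes lie beside the rest. Next I'll measure the grip and the lugs.

```bash
python3 - <<'E'
from h import *
from scipy.linalg import lstsq
def seg(f,box,name):
    im=cv2.imread(f); h=cv2.cvtColor(im,cv2.COLOR_BGR2HSV); x0,y0,x1,y1=box
    m=cv2.inRange(h,(5,120,60),(20,255,255)); k=np.zeros_like(m);k[y0:y1,x0:x1]=m[y0:y1,x0:x1]
    ys,xs=np.nonzero(k); print(name,len(xs),xs.mean(),ys.mean(),xs.min(),xs.max(),ys.min(),ys.max()); return xs.mean(),ys.mean(),k
a=seg("pics/top0.png",(170,150,215,200),"top"); b=seg("pics/scene0.png",(405,240,450,285),"scene")
o1,d1=ray("top",a[0],a[1]);o2,d2=ray("scene",b[0],b[1])
s=lstsq(np.c_[d1,-d2],o2-o1)[0]; print(o1+d1*s[0],o2+d2*s[1])
print("top on z.125",onz("top",a[0],a[1],.125))
im=cv2.imread("pics/top0.png")
g=cv2.cvtColor(im,cv2.COLOR_BGR2GRAY)
A=cv2.resize(im[145:220,160:235],None,fx=8,fy=8,interpolation=cv2.INTER_CUBIC)[:, :400]
A=cv2.resize(im[150:205,165:220],(400,400),interpolation=cv2.INTER_CUBIC)
B=cv2.resize(im[164:204,342:382],(400,400),interpolation=cv2.INTER_CUBIC)
cv2.imwrite("pics/c1.png",np.hstack([A,B]))
# lug blobs
r=im[168:200,346:378]; gg=g[168:200,346:378]
n,l,st,ce=cv2.connectedComponentsWithStats((gg>110).astype(np.uint8))
for i in range(1,n):
    c=ce[i]+[346,168]; print(st[i],c,onz("top",*c,.1))
print(imaging.calibration("top")["mtx"][0][0])
E
```

```text
top 160 187.825 170.98125 180 197 163 179
scene 260 425.3692307692308 261.80384615384617 415 437 252 274
[0.54334943 0.29634323 0.12597236] [0.54409301 0.29466436 0.1256568 ]
top on z.125 [0.5435512  0.29661536 0.125     ]
[  0   0  32  32 355] [360.3943662  180.16056338] [ 0.52782732 -0.17209232  0.1       ]
[18 10  4  4 10] [365.3 179.2] [ 0.5306475  -0.18556825  0.1       ]
[12 12  3  4  9] [358.66666667 181.55555556] [ 0.52388539 -0.16733446  0.1       ]
[21 16  3  4 10] [368.  185.8] [ 0.51232276 -0.19283716  0.1       ]
[14 18  4  4 10] [361.4 187.8] [ 0.50657703 -0.17473507  0.1       ]
458.76634011787064
```

View pics/c1.png

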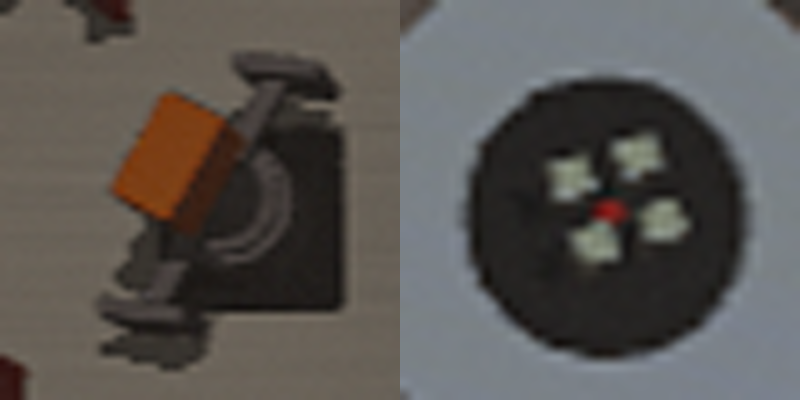

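View pics/wrist0.png

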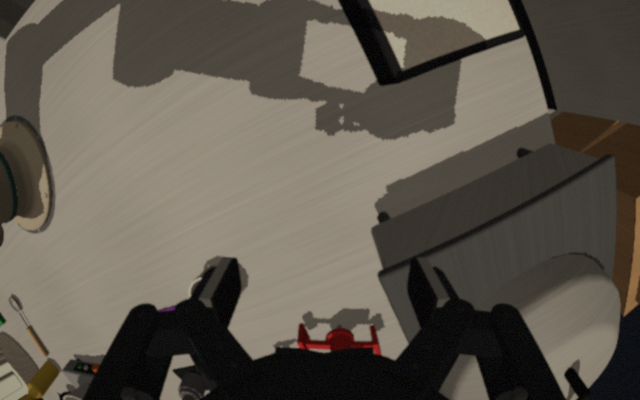

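The crop shows the orange top face centred near (188,171.5) px, with the beater's x axis at about -32°. The four lugs centre near world (0.518, -0.180), with slots at about 21° mod 90°. The wrist view shows only the fingers and one red look-alike. I'll move to hover over the grip.

Emit:
jog_arm(
  deltas=[0,0,-1,30,-23,0,0.8,0,0,-2,60,-46,0,0.8,0,0,-3,100,-76,0,0.8,0,0,-4,140,-107,0,0.8,0,0,-5,180,-137,-5,0.8,0,0,-6,220,-168,-15,0.8,0,0,-6.8,255,-195,-25,0.8,0,0,-6.8,280,-214,-30,0.8,0,0,-6.8,296,-226,-35,0.8,0,0,-6.8,296,-226,-35,0.8,0,0,-6.8,296,-226,-35,0.8],
)

```text
clock: 1.25
position: [0.5401, 0.2948, 0.207]
ee_rot: [-0.001, 0.276, 0.961, 0.0]
contact_force: [0.1, -0.1, 0.1]
width: 0.0684
gripper_force: 0.0
```

```bash
python3 - <<'E'
from h import *
s=manip.get_state(); c=imaging.calibration("wrist"); print(s["position"],s["ee_rot"])
im=imaging.get_image("wrist"); cv2.imwrite("pics/w1.png",im); np.save("w1.npy",c["cam_to_world"])
h=cv2.cvtColor(im,cv2.COLOR_BGR2HSV); m=cv2.inRange(h,(5,120,60),(20,255,255))
n,l,st,ce=cv2.connectedComponentsWithStats(m)
for i in range(1,n):
    if st[i][4]>80: print(st[i],ce[i],onz("wrist",*ce[i],.115,c))
E
```

```text
[0.54006148 0.29476492 0.20703602] [-8.84805745e-04  2.75753430e-01  9.61227995e-01  6.31679923e-05]
[ 303  173   42   73 2416] [323.27649007 209.06498344] [0.54124547 0.29317817 0.115     ]
[ 50 253  13  13 102] [ 55.97058824 259.12745098] [ 0.43173689 -0.00649907  0.115     ]
[  0 255  14  27 108] [  5.55555556 269.08333333] [ 0.37937543 -0.15531429  0.115     ]
[326 300  41  33 480] [343.70625 317.9875 ] [0.6443305 0.2512089 0.115    ]
```

View pics/w1.png

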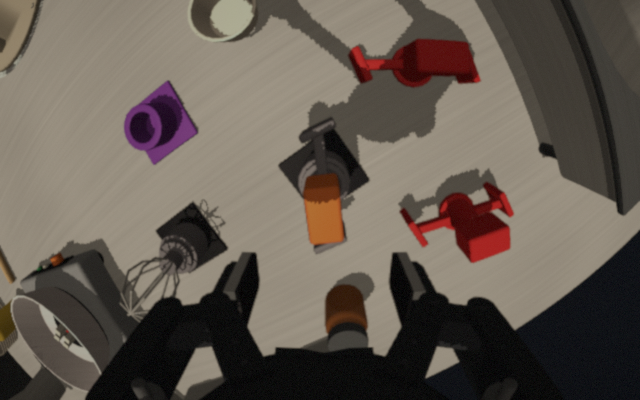

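The wrist view shows the orange block at (323,209), its top face spanning about rows 200–247, seemingly turned a few degrees relative to the fingers. I'll fit the top face's rectangle.

```bash
python3 - <<'E'
from h import *
im=cv2.imread("pics/w1.png"); c=imaging.calibration("wrist")
h=cv2.cvtColor(im,cv2.COLOR_BGR2HSV); m=cv2.inRange(h,(5,120,60),(20,255,255)); m[:,:290]=0;m[260:]=0
v=h[...,2][m>0]; t=cv2.threshold(v.reshape(-1,1),0,255,cv2.THRESH_OTSU)[0]; print(t)
for mm,z in ((m&(h[...,2]>t).astype(np.uint8)*255,.135),):
    p=cv2.findNonZero(mm).reshape(-1,2); 
    w=np.array([onz("wrist",*q,z,c)[:2] for q in p])*1000
    r=cv2.minAreaRect(w.astype(np.float32)); print(len(p),r,w.mean(0)); B=cv2.boxPoints(r); e=B[1]-B[0],B[2]-B[1]
    for x in e: print(np.linalg.norm(x),np.degrees(np.arctan2(x[1],x[0])))
s=manip.get_state(); q=s["ee_rot"]; print("tool y",np.degrees(2*np.arctan2(q[2],q[1]))-90)
E
```

```text
130.0
1485 ((542.8191528320312, 377.45709228515625), (165.69952392578125, 139.2238006591797), 53.14112854003906) [543.15360585 293.25652922]
139.22382 -36.858852
165.6995 53.141132
tool y 58.0477743910713
```

```bash
python3 - <<'E'
from h import *
im=cv2.imread("pics/w1.png"); c=imaging.calibration("wrist")
h=cv2.cvtColor(im,cv2.COLOR_BGR2HSV); m=cv2.inRange(h,(5,120,130),(20,255,255)); m[:,:290]=0;m[260:]=0;m[:,360:]=0
m=cv2.morphologyEx(m,cv2.MORPH_OPEN,np.ones((3,3)))
p=cv2.findNonZero(m).reshape(-1,2)
w=np.array([onz("wrist",*q,.135,c)[:2] for q in p])*1000
r=cv2.minAreaRect(w.astype(np.float32)); print(len(p),r,w.mean(0)); B=cv2.boxPoints(r)
for x in (B[1]-B[0],B[2]-B[1]): print(np.linalg.norm(x),np.degrees(np.arctan2(x[1],x[0])))
E
```

```text
1469 ((542.9757690429688, 293.1415710449219), (25.145437240600586, 35.24374771118164), 64.17765045166016) [543.10710065 292.94234395]
35.24374 -25.822374
25.14543 64.177704
```

```bash
python3 - <<'E'
from h import *
c=imaging.calibration("wrist"); print(np.round(c["cam_to_world"],3)[:3,3])
im=cv2.imread("pics/w1.png"); cv2.imwrite("pics/w1c.png",cv2.resize(im[165:255,285:365],None,fx=6.5,fy=6.5,interpolation=cv2.INTER_CUBIC))
E
```

```text
[0.469 0.339 0.34 ]
```

View pics/w1c.png

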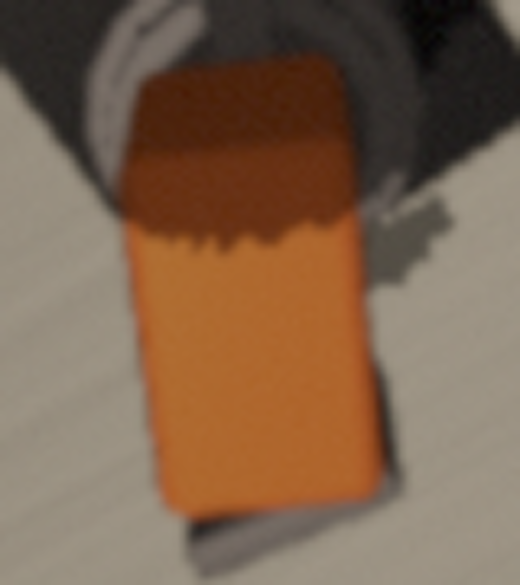

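The dark band is the gripper's shadow. The real top-face corners in the crop are about (124,155), (352,137), (382,490) and (168,512).

```bash
python3 - <<'E'
from h import *
c=imaging.calibration("wrist")
P=np.array([onz("wrist",285+x/6.5,165+y/6.5,.135,c)[:2]*1000 for x,y in [(124,155),(352,137),(382,490),(168,512)]])
print(P.mean(0))
for i in range(4):
    e=P[(i+1)%4]-P[i]; print(np.linalg.norm(e),np.degrees(np.arctan2(e[1],e[0])))
E
```

```text
[539.4781626  295.67998986]
24.348186849267197 62.743583950446066
41.95341674335686 -26.280918316114775
24.51690877484795 -115.43175427959972
42.73162141287556 153.4917325850866
```

Emit:
jog_arm(
  deltas=[0,0,2,-0.5,1,-20,0.8,0,0,4,-0.5,1,-40,0.8,0,0,5.4,-0.5,1,-65,0.8,0,0,5.4,-0.5,1,-85,0.8,0,0,5.4,-0.5,1,-95,0.8,0,0,5.4,-0.5,1,-99,0.8,0,0,5.4,-0.5,1,-99,0.8],
  grip_force=60,
)

```text
clock: 2.0
position: [0.54, 0.296, 0.1087]
ee_rot: [0.0, 0.23, 0.973, 0.0]
contact_force: [0.2, 0.1, -0.3]
width: 0.0683
gripper_force: 0.0
```

Emit:
jog_arm(
  deltas=[0,0,0,0,0,0,0,0,0,0,0,0,0,0,0,0,0,0,0,0,0,0,0,0,0,0,0,0,0,0,0,0,0,0,0,0,0,0,0,0,0,0,0,0,0,0,0,0,0,0,0,0,0,0,0,0],
  grip_force=60,
)

```text
clock: 2.8
position: [0.5408, 0.2954, 0.1092]
ee_rot: [0.001, 0.23, 0.973, 0.0]
contact_force: [-0.2, 0.2, 5.8]
width: 0.0254
gripper_force: 59.1
```

Emit:
jog_arm(
  deltas=[0,0,0,0,0,5,0,0,0,0,0,0,15,0,0,0,0,0,0,30,0,0,0,0,0,0,50,0,0,0,0,0,0,80,0,0,0,0,0,0,110,0,0,0,0,0,0,140,0,0,0,0,0,0,160,0,0,0,0,0,0,165,0,0,0,0,0,0,165,0],
)

```text
clock: 3.8
position: [0.5404, 0.2953, 0.2738]
ee_rot: [0.0, 0.23, 0.973, 0.0]
contact_force: [-0.3, -0.0, -2.7]
width: 0.0252
gripper_force: 59.3
```

Emit:
jog_arm(
  deltas=[0,0,-2,0,-15,0,0,0,0,-6,-2,-40,0,0,0,0,-10,-4,-75,0,0,0,0,-14,-6,-110,0,0,0,0,-18,-9,-145,0,0,0,0,-22,-11,-180,0,0,0,0,-26,-13,-215,0,0,0,0,-30,-15,-250,0,0,0,0,-34,-17,-280,0,0,0,0,-38,-19,-310,0,0,0,0,-41,-21,-335,0,0,0,0,-42.8,-22,-350,0,0,0,0,-42.8,-22,-355,0,0,0,0,-42.8,-22,-355,0,0,0,0,-42.8,-22,-355,0,0],
)

```text
clock: 5.3
position: [0.5182, -0.0588, 0.273]
ee_rot: [-0.001, 0.569, 0.822, 0.0]
contact_force: [0.5, 0.4, -3.0]
width: 0.0248
gripper_force: 59.2
```

```bash
python3 - <<'E'
from h import *
s=manip.get_state(); c=imaging.calibration("wrist"); im=imaging.get_image("wrist"); cv2.imwrite("pics/w2.png",im); np.save("w2.npy",c["cam_to_world"]); q=s["ee_rot"]
print(s["position"],q,2*np.degrees(np.arctan2(q[2],q[1]))-90,s["contact_force"],s["qpos"])
T=np.array(c["cam_to_world"]);K=np.array(c["mtx"])
p=T[:3,:3].T@(np.array([.518,-.18,.1])-T[:3,3]); th=np.arctan2(np.hypot(*p[:2]),p[2]); print(K[:2,2]+K[0,0]*th*p[:2]/np.hypot(*p[:2]))
cv2.imwrite("pics/t2.png",imaging.get_image("top"))
E
```

```text
[ 0.51818434 -0.05880094  0.27299411] [-5.54216065e-04  5.68939262e-01  8.22379302e-01  3.05329112e-04] 20.647403443063027 [ 0.49280385  0.36149408 -2.97013087] [-2.47119569e-01  1.78884779e-01  1.55990108e+00  9.73994935e-04
  1.40363096e+00 -6.07647198e-01]
[287.12870913 273.47944388]
```

View pics/w2.png

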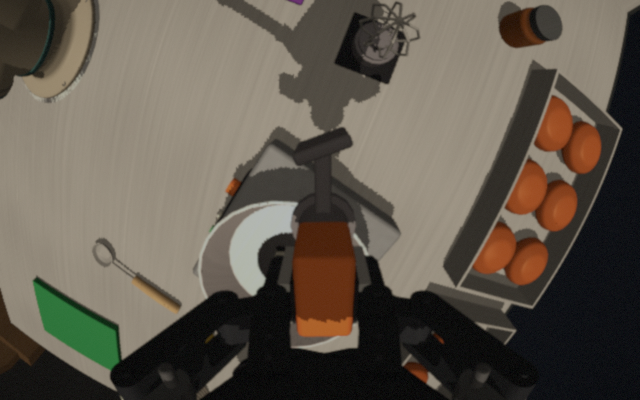

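The wrist view shows the coupling near (275,255), mostly hidden behind the held beater. I'll go past the bowl so the camera sees the coupling in the clear.

Emit:
jog_arm(
  deltas=[0,0,0,-10,-20,0,0,0,0,0,-20,-50,0,0,0,0,0,-30,-85,0,0,0,0,0,-35,-120,0,0,0,0,0,-45,-155,0,0,0,0,0,-50,-190,0,0,0,0,0,-55,-220,0,0,0,0,0,-58,-235,0,0,0,0,0,-60,-240,0,0,0,0,0,-60,-240,0,0,0,0,0,-60,-240,0,0],
)

```text
clock: 6.5
position: [0.4586, -0.2981, 0.2734]
ee_rot: [-0.0, 0.569, 0.822, 0.001]
contact_force: [0.6, 0.0, -2.6]
width: 0.0251
gripper_force: 59.5
```

```bash
python3 - <<'E'
from h import *
s=manip.get_state(); c=imaging.calibration("wrist"); im=imaging.get_image("wrist"); cv2.imwrite("pics/w3.png",im); q=s["ee_rot"]
print(s["position"],2*np.degrees(np.arctan2(q[2],q[1]))-90)
T=np.array(c["cam_to_world"]);K=np.array(c["mtx"]); np.save("w3.npy",T)
p=T[:3,:3].T@(np.array([.518,-.18,.1])-T[:3,3]); th=np.arctan2(np.hypot(*p[:2]),p[2]); u=K[:2,2]+K[0,0]*th*p[:2]/np.hypot(*p[:2]); print(u)
x0,y0=max(int(u[0])-40,0),max(int(u[1])-40,0)
Z=cv2.resize(im[y0:y0+80,x0:x0+80],(560,560),interpolation=cv2.INTER_CUBIC); print(x0,y0)
cv2.imwrite("pics/w3c.png",Z)
E
```

```text
[ 0.45860308 -0.29813897  0.27335008] 20.668542718726798
[421.0645507   93.84431396]
381 53
```

View pics/w3c.png

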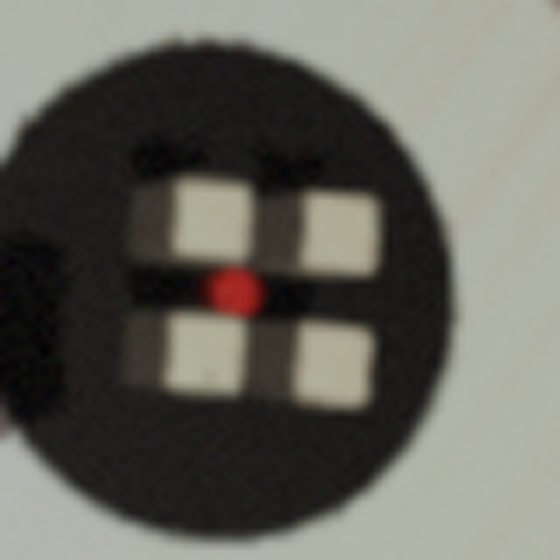

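The crop clearly shows four white lug tops around the red pin, at crop (212,218), (342,233), (205,355) and (333,365). I'll compute the coupling's centre and angle, and the grip's offset in the tool.

```bash
python3 - <<'E'
from h import *
c=imaging.calibration("wrist"); im=cv2.imread("pics/w3.png"); g=cv2.cvtColor(im,cv2.COLOR_BGR2GRAY)
r=(g>130).astype(np.uint8)[53:133,381:461]; n,l,st,ce=cv2.connectedComponentsWithStats(r)
L=[]
for i in range(1,n):
    if 60<st[i][4]<300 : L.append(onz("wrist",*(ce[i]+[381,53]),.1,c)[:2]*1000); print(st[i],ce[i],L[-1])
L=np.array(L); C=L.mean(0); print("centre",C)
a=np.arctan2(*(L-C).T[::-1]); print(np.linalg.norm(L-C,axis=1),np.degrees(a)%90-45, "slot",np.mean(np.degrees(a)%90)-45)
h=cv2.cvtColor(im,cv2.COLOR_BGR2HSV); m=cv2.inRange(h,(3,120,30),(20,255,255)); m[:,:260]=0;m[:,390:]=0;m[:190]=0;m[350:]=0
n,l,st,ce=cv2.connectedComponentsWithStats(m); print(st[1:][st[1:,4]>300])
cv2.imwrite("pics/w3g.png",cv2.resize(im[200:350,265:385],None,fx=4,fy=4,interpolation=cv2.INTER_CUBIC))
E
```

```text
[ 25  26  11  11 100] [29.89 31.12] [ 504.5140658  -175.35873255]
[43 28 11 11 97] [48.13402062 32.92783505] [ 522.80440998 -168.88307667]
[ 24  45  11  11 101] [28.97029703 50.13861386] [ 510.96104122 -193.58522071]
[42 47 11 11 96] [47.125      51.66666667] [ 529.24484269 -187.07163425]
centre [ 516.88108992 -181.22466605]
[13.68767553 13.68943201 13.70511905 13.67660117] [19.62405404 19.36141977 19.40805623 19.68996673] slot 19.520874193401994
[[ 292  221   64  116 6709]]
```

View pics/w3g.png

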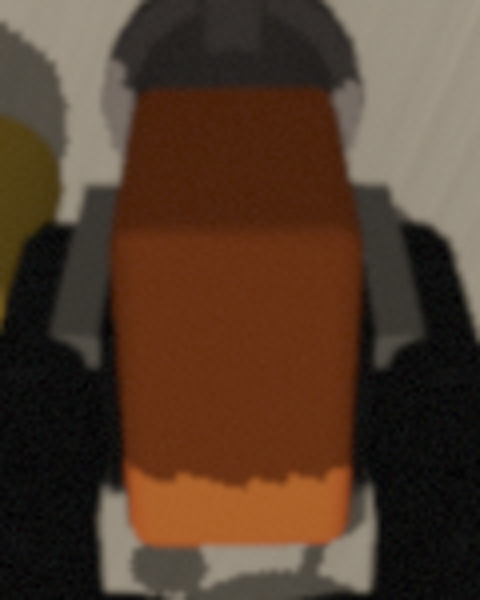

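The crop shows the grip held square to the fingers, with top-face corners at about (112,230), (360,230), (348,543) and (135,545).

```bash
python3 - <<'E'
from h import *
from scipy.spatial.transform import Rotation as R
c=imaging.calibration("wrist"); s=manip.get_state(); p=s["position"]; q=s["ee_rot"]; r=R.from_quat(q[[1,2,3,0]])
for dz in (.022,.026,.03):
    P=np.array([onz("wrist",265+x/4,200+y/4,p[2]+dz,c) for x,y in [(112,230),(360,230),(348,543),(135,545)]])
    t=r.inv().apply(P-p)*1000; print(dz,t.mean(0),np.linalg.norm(np.diff(t,axis=0),axis=1),[np.degrees(np.arctan2(*(t[(i+1)%4]-t[i])[[1,0]])) for i in range(4)])
print(p, r.as_matrix()[:, :2])
E
```

```text
0.022 [ -2.36502377   0.30621851 -22.00191614] [25.41553326 44.56711697 25.75557611] [np.float64(90.02820905627365), np.float64(178.91779136082084), np.float64(-90.61958994720874), np.float64(-0.6428050922671141)]
0.026 [  0.73753982   0.29106342 -25.99919381] [24.49536702 42.95357001 24.82309866] [np.float64(90.02820905627368), np.float64(178.91779136082081), np.float64(-90.61958994720878), np.float64(-0.6428050922670863)]
0.03 [  3.84010341   0.27590832 -29.99647148] [23.57520078 41.34002304 23.8906212 ] [np.float64(90.02820905627375), np.float64(178.91779136082081), np.float64(-90.61958994720882), np.float64(-0.6428050922671243)]
[ 0.45862859 -0.29810673  0.27339333] [[-3.53321775e-01  9.35501826e-01]
 [ 9.35501441e-01  3.53321367e-01]
 [ 8.81036923e-04  5.87390041e-04]]
```

Emit:
jog_arm(
  deltas=[0,0,0,8,15,0,0,0,0,0,20,40,0,0,0,0,-0.5,33,66,0,0,0,0,-1.1,46,92,0,0,0,0,-1.1,55,110,0,0,0,0,-1.1,58.3,116,0,0,0,0,-1.1,58.3,116,-15,0,0,0,-1.1,58.3,116,-35,0,0,0,-1.1,58.3,116,-55,0,0,0,-1.1,58.3,116,-66,0,0,0,-1.1,58.3,116,-70,0,0,0,-1.1,58.3,116,-70,0,0,0,-1.1,58.3,116,-70,0],
)

```text
clock: 7.85
position: [0.5172, -0.1841, 0.2042]
ee_rot: [0.001, 0.577, 0.817, 0.0]
contact_force: [-0.6, 0.6, -3.1]
width: 0.025
gripper_force: 59.4
```

```bash
python3 - <<'E'
from h import *
s=manip.get_state(); q=s["ee_rot"]; print(s["position"]*1000,2*np.degrees(np.arctan2(q[2],q[1]))-90,s["contact_force"],s["moment"])
E
```

```text
[ 517.19412702 -184.07892929  204.22980161] 19.49966450069151 [-0.6100167   0.58018524 -3.08446388] [-0.0735712   0.00317267 -0.02098138]
```

Emit:
jog_arm(
  deltas=[0,0,0,-0.3,1.8,0,0,0,0,0,-0.3,1.8,0,0,0,0,0,-0.3,1.8,-4,0,0,0,0,-0.3,1.8,-8,0,0,0,0,-0.3,1.8,-12,0,0,0,0,-0.3,1.8,-14,0,0,0,0,-0.3,1.8,-14,0],
)

```text
clock: 8.55
position: [0.516, -0.1818, 0.1887]
ee_rot: [-0.001, 0.577, 0.817, -0.0]
contact_force: [0.5, 1.0, -2.5]
width: 0.0257
gripper_force: 59.4
```

```bash
python3 - <<'E'
from h import *
s=manip.get_state(); q=s["ee_rot"]; print(s["position"]*1000,2*np.degrees(np.arctan2(q[2],q[1]))-90,s["contact_force"],s["moment"])
E
```

```text
[ 516.04283295 -181.76305441  188.71822721] 19.500448981209445 [ 0.4894041   0.9794434  -2.49389253] [-0.00433273  0.06838931  0.07566541]
```

Emit:
jog_arm(
  deltas=[0,0,0,0.4,0,-2,0,0,0,0,0.4,0,-4,0,0,0,0,0.4,0,-6,0,0,0,0,0.4,0,-8,0,0,0,0,0.4,0,-10,0,0,0,0,0.4,0,-12,0,0,0,0,0.4,0,-12,0],
)

```text
clock: 9.25
position: [0.5165, -0.1818, 0.177]
ee_rot: [-0.0, 0.577, 0.817, -0.0]
contact_force: [0.2, -0.2, -2.6]
width: 0.0253
gripper_force: 59.4
```

```bash
python3 - <<'E'
from h import *
s=manip.get_state(); q=s["ee_rot"]; print(s["position"]*1000,2*np.degrees(np.arctan2(q[2],q[1]))-90,s["contact_force"],s["moment"])
E
```

```text
[ 516.51022298 -181.79721671  176.97661467] 19.49926106925824 [ 0.18479871 -0.16993941 -2.60092347] [-0.0329426  -0.07450487  0.01341874]
```

The stem is below the unmeshed stop height with no added force, so it has meshed. I'll press on.

Emit:
jog_arm(
  deltas=[0,0,0,0,0,-2,0,0,0,0,0,0,-4,0,0,0,0,0,0,-6,0,0,0,0,0,0,-8,0,0,0,0,0,0,-10,0,0,0,0,0,0,-12,0,0,0,0,0,0,-12,0,0,0,0,0,0,-12,0],
  grip_force=90,
)

```text
clock: 10.05
position: [0.5169, -0.182, 0.1658]
ee_rot: [0.0, 0.577, 0.817, 0.0]
contact_force: [-1.5, 0.5, 4.4]
width: 0.0251
gripper_force: 91.4
```

Emit:
jog_arm(
  deltas=[0,0,0,0,0,-1,0,0,0,0,0,0,-2,0,0,0,0,0,0,-2,0,0,0,0,0,0,-2,0],
)

```text
clock: 10.45
position: [0.517, -0.182, 0.1643]
ee_rot: [0.001, 0.577, 0.817, 0.0]
contact_force: [-1.5, 1.2, 7.7]
width: 0.0249
gripper_force: 91.7
```

Emit:
jog_arm(
  deltas=[0,0,0,0,0,-1,0,0,0,0,0,0,-1,0,0,0,0,0,0,-1,0],
)

```text
clock: 10.75
position: [0.5169, -0.1821, 0.1642]
ee_rot: [0.001, 0.577, 0.817, 0.0]
contact_force: [-2.8, 2.0, 12.5]
width: 0.0251
gripper_force: 92.5
```

Emit:
jog_arm(
  deltas=[0,0,0,0,0,-1,0,0,0,0,0,0,-1,0,0,0,0,0,0,-1,0],
)

```text
clock: 11.05
position: [0.517, -0.1821, 0.1641]
ee_rot: [0.001, 0.577, 0.817, 0.0]
contact_force: [-3.8, 2.1, 17.5]
width: 0.0251
gripper_force: 93.2
```

```bash
python3 - <<'E'
from h import *
im=imaging.get_image("scene"); cv2.imwrite("pics/s9.png",cv2.resize(im[90:240,190:340],(600,600),interpolation=cv2.INTER_CUBIC))
print(manip.get_state()["position"],manip.get_state()["contact_force"])
E
```

```text
[ 0.5169844  -0.18211731  0.16414115] [-3.94219548  1.7361503  17.79295283]
```

View pics/s9.png

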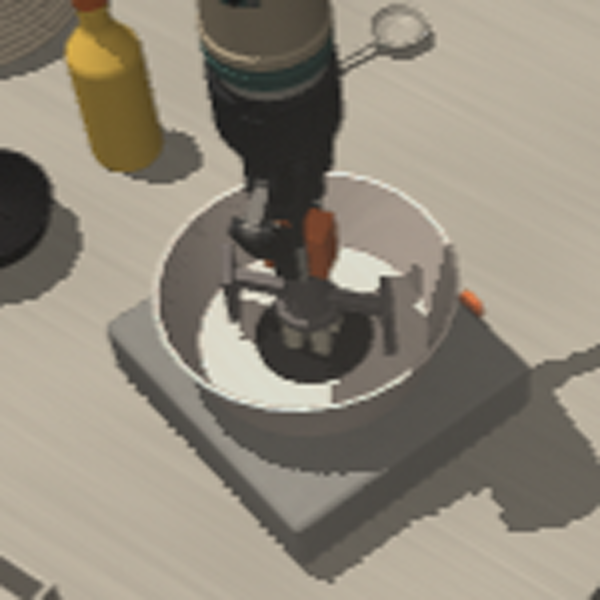

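The picture shows the flange sitting on the white lugs at crop (308,310), with no gap and the grip still held. The height and the rising force agree, so I'll hand in.

```bash
python3 -c "
from rig import manip; print(manip.sign_off())"
```

```text
the job is handed in; nothing more can be done
None
```

I set the beater on the coupling, meshed and pressed fully home at about 18 N, and handed the job in at about 11 s with the gripper still holding it; only the beater was handled.

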